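# Set the wheel-bearing nut: seat it, back it off a quarter turn, hold it

### The job

Lift the yellow dust cover off the wheel hub by its handle and hang it by that handle on the two-pronged hook, over both prongs, without setting it down on the bench: its inside must stay clean. Then turn the nut on the axle down clockwise until it bottoms hard on its washer, back it off a quarter turn, and finish with the gripper still holding the nut there, not letting go, so that the lock can be fitted. Leave the other parts on the bench where they lie.

Things in the scene. Friction and masses are not known exactly. Their poses are not given: they have to be found in the camera images.
- axle: stub axle with a black wheel hub, standing upright and bolted to the bench (fixed); origin at the centre of its underside on the bench, z up along the axle. Hub flange 176 mm across at 50 to 63 mm height with six studs on a 140 mm circle up to 97 mm; hub nose 104 mm across with its flat face at 118 mm; a bearing race 80 mm across stands 4 mm proud of that face; thrust washer 52 mm across with its top (the nut's seat) at 130 mm; the threaded end, 30 mm across, rises to 188 mm
- nut: slotted zinc hex nut on the axle's thread, already started by hand; 46 mm across flats (53 mm across corners), hex part 25 mm high, then a round slotted crown 41 mm across and 9 mm high; origin at the centre of its underside, z up; its underside is 130 mm above the bench when bottomed and rises 3.5 mm a turn when unscrewed. It turns with its own frame: flats face its x axis and every 60 degrees from it. Under the dust cover at the start
- nut_center (a point): centre of the nut's hex part, on the axis, 12.5 mm above the nut's underside; axes as the nut
- nut_turn (a joint): turn of the nut, rad: 0 = bottomed hard on the washer, grows as the nut is unscrewed (anticlockwise seen from above; right-hand thread), so turning clockwise brings it to 0; a quarter turn is 1.571. Starts between 1.9 and 3.1. Drag about 0.15 N m all the way, then a hard stop at 0; the nut stays where it is left
- cover: yellow plastic dust cover, 0.1 to 0.17 kg, a cap open at the bottom, 92 mm across, 80 mm high, 3 mm wall, loose over the nut, its rim resting on the hub nose face; origin at the centre of its open rim, z up towards the handle. On top a dark steel bail handle: two legs at y = +44 and -44 mm and a straight bar along its y axis, 10 mm thick, its centre 130 mm above the rim (45 mm clear below the bar, 78 mm clear between the legs). To clear the axle's end it must be lifted 70 mm
- cover_bar (a point): middle of the handle's bar, on its centre line; axes as the cover (bar along y)
- hook_stand: double hook, fixed: a blue 40 mm square post, 213 mm high, on a foot plate; origin at the post's centre on the bench, z up. Two steel prongs 8 mm thick point to its -x, at y = +27 and -27 mm, centre line 200 mm above the bench, from a back plate at x = -28 mm to x = -100 mm; their ends turn up to x = -113 mm, top 220 mm above the bench
- hook_seat (a point): point between the two prongs where the handle's bar should lie, 85 mm in front of the post's centre, at the height of the prongs' centre line (the hung bar's centre lies 9 mm above it, along the stand's y); axes as the stand. Free space of 46 mm between the prongs
- bearing: bystander, loose: taper roller bearing, steel ring 84 mm across, 24 mm high; origin at the centre of its underside
- cup: bystander, loose: plain steel bearing cup (ring) 96 mm across, 22 mm high; origin at the centre of its underside
- seal: bystander, loose: flat grey seal ring 110 mm across, 12 mm high; origin at the centre of its underside
- bolt_a: bystander, loose: zinc hex bolt with its nut run on, lying along its own x, 96 mm long, 24 mm across flats; origin at the centre of its underside
- bolt_b: bystander, loose: second such bolt with its nut; origin at the centre of its underside
- spare_nut: bystander, loose: spare axle nut lying on the bench, same size as the one on the axle, 46 mm across flats, 34 mm high; origin at the centre of its underside
- grease: bystander, loose: white tub with red lid, 76 mm across, 85 mm high; origin at the centre of its underside
Mind the look-alikes: they are no part of the job. Leave any orange look-alike of the axle alone.

How it is judged (in metres and radians):
On the way, in this order (a step that is already met when the one before it is completed fails the run):
1. the dust cover hangs by its handle over both prongs, let go and still (x of cover_bar in the frame of hook_seat between -0.022 and 0.04 m and y of cover_bar in the frame of hook_seat between -0.025 and 0.025 m and z of cover_bar in the frame of hook_seat between 0.002 and 0.016 m and angle between cover's own z axis and vertical below 0.2 rad and contact force between cover and hook_stand above 0.4 N and contact force between the fingers and cover below 0.1 N and linear speed of cover below 0.05 m/s), for 0.3 s.
2. the nut is bottomed on its washer (value of joint nut_turn below 0.06 rad), for 0.1 s.
At the end, for the whole second after the job is handed in: The cover hangs untouched and still by its bar on both prongs, within 0.2 rad of upright; the nut, once bottomed, is backed off 1.571 rad within 0.22, still, and gripped with more than 4 N when the program ends and through the second after. No bystander moved over 30 mm (all of step 1 and value of joint nut_turn between 1.3508 and 1.7908 rad and velocity of joint nut_turn between -0.05 and 0.05 rad/s and contact force between the fingers and nut above 4 N); the arm keeps its last pose, push and grip.
It fails at once if the cover is set down or dropped onto the bench (height (world z) of cover below 0.05 m or height (world z) of cover_bar below 0.1 m).
It fails at once if one of the loose parts lying on the bench is pushed more than 30 mm (distance of any of bearing, cup, seal, bolt_a, bolt_b, spare_nut, grease from where it was at the start of the episode above 0.03 m).
It also fails if it takes over 72 s, if anything falls off the work surface, if the arm or the gripper's body presses on something with over 40 N, if the wrist force passes 120 N, or if a joint passes its speed limit or range.

### The arm

A 6-joint arm with a two-finger parallel gripper is mounted at the origin on the work surface. World frame = base frame: x ahead of the robot, y to its left, z up, the work surface at z = 0. Lengths are in m, angles in degrees, forces in N, time in s.
With the tool pointing down it reaches from about 0.425 to 0.95 m from the base axis. Payload 14.7 kg.
Tool frame: the origin (TCP) lies at the very end of the fingers, on their centre line; the grasp point (between the pads) lies 19 mm behind it; z points along the fingers, y is the line along which they close (so a half turn about z gives the same grasp; the last joint's range is limited). The gripper opens to 85 mm and grips with 20 to 120 N. Pads are 22 mm wide; open, the fingers measure 114 mm over their backs; the gripper's body (76 mm by 85 mm) begins 54 mm behind the grasp point. The pads swing forward as they close: fully open they stand 13 mm farther back than shut.
Start: joints at [71.242, 27.513, 91.461, -0, 61.026, -2.67], TCP at [0.18, 0.625, 0.231] pointing down, gripper open.
Joint ranges: [-157.49, 157.49], [-46.99, 117.5], [13.45, 153.17], [-89.5, 269.5], [5.16, 153.95], [-167.48, 167.48]. Speed limits (degrees/s): [108.29, 108.29, 136.94, 172.46, 172.46, 172.46].

### API

Orientations are given as [roll, pitch, yaw] about the fixed x, y, z axes, in that order (R = Rz(yaw) Ry(pitch) Rx(roll)).
In Python, from rig import manip gives the robot as it stands.
- The arm moves only by the tool step_arm, never from a script. Its argument "commands" is a list of rows, each an object of numbers: "x", "y", "z": the shift along the tool's x, y, z in m; "rx", "ry", "rz": the turn, a rotation vector about the tool's x, y, z in degrees; "hand": the finger opening in m, from 0 to 0.0854. A call has 1 to 8 rows; each row shifts and turns the commanded pose from where the row before left it, along the tool's axes as they then stand; what a row does not reach is not made up. A row lasts 1/12 s, in which the tool goes at most 41.7 mm and 7.16 degrees, less where a joint would pass 70% of its speed; a pose out of reach is approached as far as the arm can. A call is refused whole if a number of a shift passes 0.0417 or a number of a turn 7.16, either way. A call with a gripper value outside its range is refused whole. The fingers move at their own pace and stop on an object; "force" is the grip in N (left out, the last holds). Time passes only in rows, so rows that do not move let the fingers close. It gives the time, the measured TCP pose, the force, the opening and the grip force at its end, in the units of the state.
- manip.sense(): the state, without advancing time (a new reading comes with each control period).
- manip.grab_frame(name): name is "side" or "top"; returns a dict with "image" (420x560x3 uint8, red, green, blue), "mtx" (3x3 intrinsics, pixels), "world_to_cam" (4x4, takes a point from world to camera coordinates). Camera axes: x right, y down, z forward; pixel columns grow to the right and rows downward; lengths in m; the calibration is good to about 2 mm. A picture is of the moment at which its call begins. There is no depth.
- manip.hand_in(): hands the job in; it is judged then, once.
The state is a dict: "t": time; "joints": joint angles; "qd": joint speeds; "joint_torque": joint torques, N m; "tool_pos": TCP position; "eef_rot": TCP orientation; "wrist_force": force on the tool from outside, world axes, zero at the start; "torque": the same for the moment, N m; "gripper_width": finger opening in m; "gripper_force": force on a finger pad.
Only numpy, scipy, OpenCV 4.12 (cv2) and the standard library are available. Lean on these libraries where they do the work, as an engineer would, in place of code of your own. Each camera call takes 0.05 s, during which the arm holds its last target. There are 200 camera calls.

## Working session

There is one attempt and no reset: what is moved stays moved. The work goes in short steps, Python scripts to look and compute and a tool call to move; the robot and the scene stay as the last step left them, time stands still between calls to the robot, and variables do not carry over. Pictures are saved under pics/ and viewed, at most 10 in all, crops included, and the job is handed in when it is done.

Besides the shell and the picture viewer there is one more tool, called after "Call:" as a command line: name --argument value ..., lists and objects as JSON in quotes. step_arm: Moves the arm, as the interface text tells. Its arguments: {"type":"object","properties":{"commands":{"type":"array"},"force":{"type":"number"}},"required":["commands"]}

```bash
mkdir -p pics; cat > h.py <<'E'
import numpy as np, cv2
from rig import manip
def grab(n,name):
    f=manip.grab_frame(n); cv2.imwrite(f'pics/{name}.png',f['image'][:,:,::-1]); np.savez(f'pics/{name}.npz',m=f['mtx'],w=f['world_to_cam']); return f
def crop(name,x0,y0,x1,y1,s):
    i=cv2.imread(f'pics/{name}.png')[y0:y1,x0:x1]; cv2.imwrite(f'pics/{name}_c{x0}_{y0}.png',cv2.resize(i,None,fx=s,fy=s,interpolation=cv2.INTER_CUBIC))
def ray(name,u,v):
    d=np.load(f'pics/{name}.npz'); R=d['w'][:3,:3];t=d['w'][:3,3]
    return -R.T@t, R.T@np.linalg.solve(d['m'],[u,v,1.])
def atz(name,u,v,z):
    o,r=ray(name,u,v); return o+r*(z-o[2])/r[2]
def proj(name,p):
    d=np.load(f'pics/{name}.npz'); c=d['m']@(d['w'][:3,:3]@np.array(p)+d['w'][:3,3]); return c[:2]/c[2]
E
python3 - <<'E'
from h import *
for n in('top','side'):
    grab(n,n+'0'); print(n,ray(n+'0',280,210),np.load(f'pics/{n}0.npz')['m'][0])
a=cv2.imread('pics/top0.png');b=cv2.imread('pics/side0.png')
print(manip.sense())
E
```

```text
top (array([ 0.36357829, -0.02328467,  1.27128652]), array([ 0.14099363,  0.02633609, -0.98966547])) [469.71021787   0.         279.20991099]
side (array([ 0.27234236, -0.90508353,  1.26583141]), array([ 0.18088942,  0.63188179, -0.75368696])) [539.41894818   0.         278.57273382]
{'t': 0.1, 'joints': array([ 7.12413246e+01,  2.75471369e+01,  9.14892558e+01,  2.13278198e-05,
        6.10263506e+01, -2.66969083e+00]), 'qd': array([-0.00113036, -0.02036702, -0.18752845, -0.009953  ,  0.01142694,
       -0.02715253]), 'joint_torque': array([ 7.14708349e-04, -9.52260160e+01, -4.31041038e+01,  6.67618656e-05,
        5.34250023e-03,  6.00139219e-05]), 'tool_pos': array([0.17999456, 0.62420504, 0.23073241]), 'eef_rot': array([-1.79937326e+02, -2.94108603e-03,  1.63911003e+02]), 'wrist_force': array([-0.67538547,  1.20612544,  0.31924907]), 'torque': array([0.04236182, 0.00043335, 0.0357795 ]), 'gripper_force': 0.0, 'gripper_width': 0.08463160222538688}
```

View pics/top0.png

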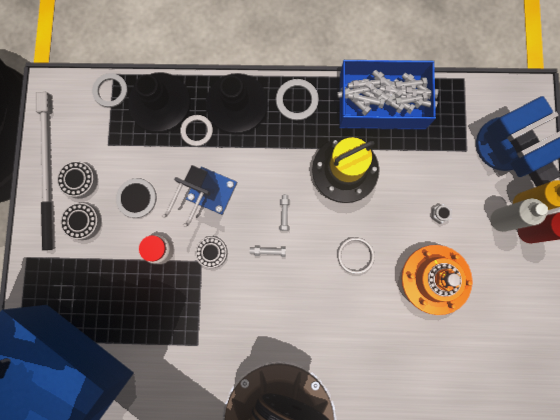

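View pics/side0.png

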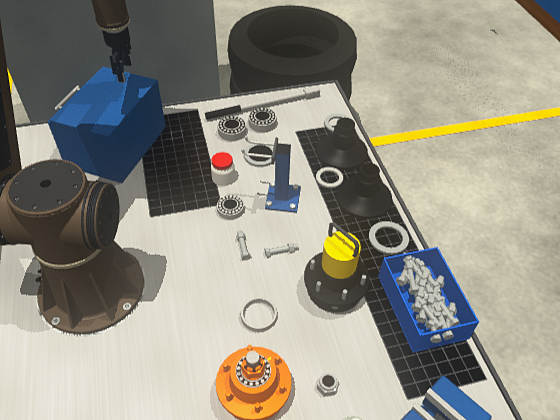

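The target, a black hub with the yellow cover, is at top (347,165) and side (340,265). Possible mix-ups are:
- the orange hub with a bare nut at top (437,279)
- the spare nut at (440,213)
- the black cones at (158,100) and (238,100)

The only double hook is the blue stand at top (208,190), with its prongs towards the lower left. I'll check the choice in close crops.

```bash
python3 - <<'E'
from h import *
a=cv2.imread('pics/top0.png');b=cv2.imread('pics/side0.png')
def g(i,x,y,w,h,s):return cv2.resize(i[y:y+h,x:x+w],None,fx=s,fy=s,interpolation=cv2.INTER_CUBIC)
cv2.imwrite('pics/c1.png',np.hstack([g(a,300,120,100,100,4),g(a,150,150,100,100,4)]))
cv2.imwrite('pics/c2.png',np.hstack([g(b,290,215,100,100,4),g(b,240,130,100,100,4)]))
E
```

```text
(no output)
```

View pics/c1.png

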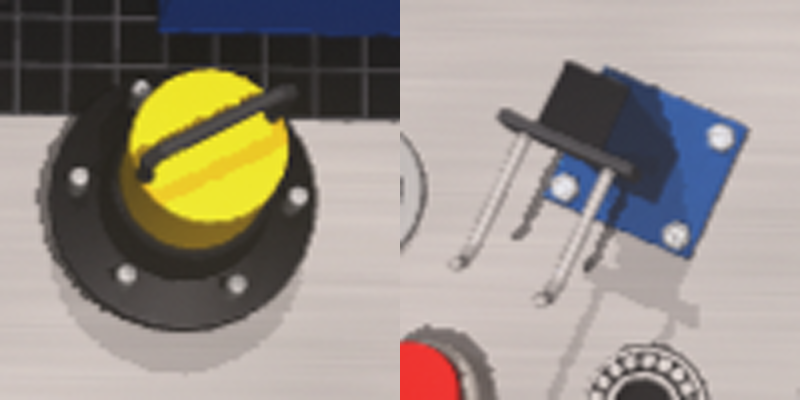

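View pics/c2.png

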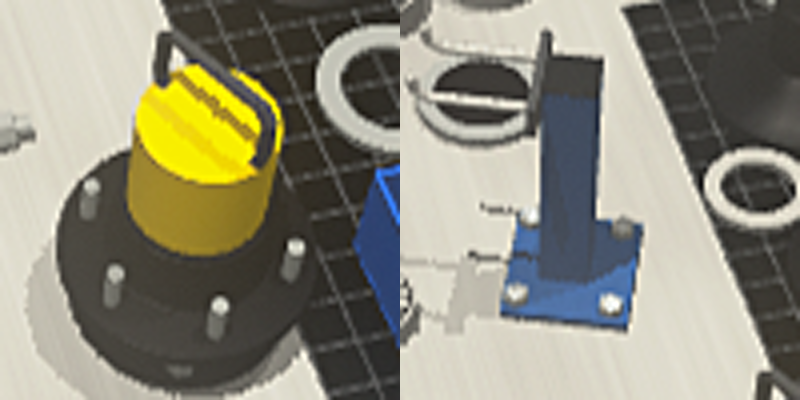

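The crops confirm the choice: the cover's bar runs from top (336.8,160) to (373,143), and the double hook's prong tips are at top (164.5,215.7) and (185.5,224.7). Next I convert these to positions.

```bash
python3 - <<'E'
from h import *
np.set_printoptions(precision=4,suppress=True)
T='top0';S='side0'
def tc(x,y,z,ox=300,oy=120): return atz(T,ox+x/4,oy+y/4,z)
def sc(x,y,z,ox=290,oy=215): return atz(S,ox+x/4,oy+y/4,z)
e=[tc(147,163,.248),tc(292,93,.248)];print('bar top',e,(e[0]+e[1])/2,np.linalg.norm(e[0]-e[1]),np.degrees(np.arctan2(*(e[0]-e[1])[[1,0]])))
e=[sc(164,40,.248),sc(267,118,.248)];print('bar side',e,(e[0]+e[1])/2,np.linalg.norm(e[0]-e[1]),np.degrees(np.arctan2(*(e[0]-e[1])[[1,0]])))
print('flange',tc(183,195,.058),'covertop',tc(210,145,.198),)
h=lambda x,y,z:tc(x-400,y,z,150,150)
hs=lambda x,y,z:sc(x-400,y,z,240,130)
A,B=h(458,263,.218),h(542,299,.218);C,D=h(527,138,.2),h(607,175,.2)
print('tips',A,B,np.linalg.norm(A-B),'roots',C,D,'post',h(585,105,.213),'foot',h(646.5,163,.01))
print('side tips',hs(425,35,.218),hs(412,83,.218),'posttop',hs(576,75,.213),'foot',hs(572,275,.01))
E
```

```text
bar top [array([ 0.6228, -0.1199,  0.248 ]), array([ 0.6644, -0.2004,  0.248 ])] [ 0.6436 -0.1602  0.248 ] 0.0906782689133513 117.3123337385092
bar side [array([ 0.6259, -0.1281,  0.248 ]), array([ 0.667 , -0.1998,  0.248 ])] [ 0.6465 -0.164   0.248 ] 0.08262358327857332 119.76969991314581
flange [ 0.6498 -0.1616  0.058 ] covertop [ 0.6469 -0.1612  0.198 ]
tips [0.495  0.2673 0.218 ] [0.4754 0.2182 0.218 ] 0.052876060195385634 roots [0.5716 0.2361 0.2   ] [0.5506 0.1882 0.2   ] post [0.5891 0.2003 0.213 ] foot [0.5927 0.1989 0.01  ]
side tips [0.4975 0.262  0.218 ] [0.4777 0.2142 0.218 ] posttop [0.5949 0.2008 0.213 ] foot [0.5947 0.191  0.01  ]
```

Call:
step_arm --commands '[{"z": -0.02,"rz": 6.5},{"z": -0.02,"rz": 6.5},{"z": -0.02,"rz": 6.5},{"z": -0.02,"rz": 6.5},{"z": -0.02,"rz": 6.5},{"z": -0.02,"rz": 6.5},{"z": -0.02,"rz": 6.5},{"hand": 0.085}]' --force 60

```text
$.commands[0]: bad value
```

Call:
step_arm --commands '[{"x": -0.041,"y": 0.002},{"x": -0.041,"y": 0.002},{"x": -0.041,"y": 0.002},{"x": -0.041,"y": 0.002},{"x": -0.041,"y": 0.002},{"x": -0.041,"y": 0.002},{"x": -0.041,"y": 0.002},{"x": -0.041,"y": 0.002}]'

```text
$.commands[0]: bad value
```

Call:
step_arm --commands '[{"x": -0.041,"y": 0.002},{"x": -0.041,"y": 0.002},{"x": -0.041,"y": 0.002},{"x": -0.041,"y": 0.002},{"x": -0.041,"y": 0.002},{"x": -0.041,"y": 0.002},{"x": -0.041,"y": 0.002},{"x": -0.041,"y": 0.002}]'

```text
$.commands[0]: bad value
```

```bash
python3 - <<'E'
from h import *
s=manip.sense();print(s['t'],s['tool_pos'],s['eef_rot'],s['joints'])
print('grease',atz('top0',152,248,.085),atz('side0',222,160,.085))
E
```

```text
0.1 [0.17999456 0.62420504 0.23073241] [-1.79937326e+02 -2.94108603e-03  1.63911003e+02] [ 7.12413246e+01  2.75471369e+01  9.14892558e+01  2.13278198e-05
  6.10263506e+01 -2.66969083e+00]
grease [0.42840654 0.33100135 0.085     ] [0.43060898 0.32963702 0.085     ]
```

Call:
step_arm --commands '[{"x": 0,"y": 0,"z": -0.02,"rx": 0,"ry": 0,"rz": 6.5,"hand": 0.085}]' --force 60

```text
t: 0.18
tool_pos: [0.1794, 0.6225, 0.2476]
eef_rot: [-179.6, 0.0, 157.6]
wrist_force: [-0.3, -0.6, 0.1]
gripper_width: 0.0849
gripper_force: 0.0
```

Call:
step_arm --commands '[{"x": 0,"y": 0,"z": -0.02,"rx": 0,"ry": 0,"rz": 6.5,"hand": 0.085},{"x": 0,"y": 0,"z": -0.02,"rx": 0,"ry": 0,"rz": 6.5,"hand": 0.085},{"x": 0,"y": 0,"z": -0.02,"rx": 0,"ry": 0,"rz": 6.5,"hand": 0.085},{"x": 0,"y": 0,"z": -0.02,"rx": 0,"ry": 0,"rz": 6.5,"hand": 0.085},{"x": 0,"y": 0,"z": -0.02,"rx": 0,"ry": 0,"rz": 6.5,"hand": 0.085},{"x": 0,"y": 0,"z": -0.02,"rx": 0,"ry": 0,"rz": 6.5,"hand": 0.085}]'

```text
t: 0.68
tool_pos: [0.18, 0.6242, 0.3719]
eef_rot: [-180.0, 0.0, 118.1]
wrist_force: [-0.2, -0.0, -0.4]
gripper_width: 0.0853
gripper_force: 0.0
```

Call:
step_arm --commands '[{"x": -0.041,"y": 0.002,"z": 0,"rx": 0,"ry": 0,"rz": 0,"hand": 0.085},{"x": -0.041,"y": 0.002,"z": 0,"rx": 0,"ry": 0,"rz": 0,"hand": 0.085},{"x": -0.041,"y": 0.002,"z": 0,"rx": 0,"ry": 0,"rz": 0,"hand": 0.085},{"x": -0.041,"y": 0.002,"z": 0,"rx": 0,"ry": 0,"rz": 0,"hand": 0.085},{"x": -0.041,"y": 0.002,"z": 0,"rx": 0,"ry": 0,"rz": 0,"hand": 0.085},{"x": -0.041,"y": 0.002,"z": 0,"rx": 0,"ry": 0,"rz": 0,"hand": 0.085},{"x": -0.041,"y": 0.002,"z": 0,"rx": 0,"ry": 0,"rz": 0,"hand": 0.085},{"x": -0.041,"y": 0.002,"z": 0,"rx": 0,"ry": 0,"rz": 0,"hand": 0.085}]'

```text
t: 1.35
tool_pos: [0.3506, 0.3418, 0.3712]
eef_rot: [-180.0, 0.0, 118.4]
wrist_force: [1.5, 0.9, 0.0]
gripper_width: 0.0854
gripper_force: 0.0
```

Call:
step_arm --commands '[{"x": -0.041,"y": 0.002,"z": 0,"rx": 0,"ry": 0,"rz": 0,"hand": 0.085},{"x": -0.041,"y": 0.002,"z": 0,"rx": 0,"ry": 0,"rz": 0,"hand": 0.085},{"x": -0.041,"y": 0.002,"z": 0,"rx": 0,"ry": 0,"rz": 0,"hand": 0.085},{"x": -0.041,"y": 0.002,"z": 0,"rx": 0,"ry": 0,"rz": 0,"hand": 0.085},{"x": -0.041,"y": 0.002,"z": 0,"rx": 0,"ry": 0,"rz": 0,"hand": 0.085},{"x": -0.041,"y": 0.002,"z": 0,"rx": 0,"ry": 0,"rz": 0,"hand": 0.085},{"x": -0.041,"y": 0.002,"z": 0,"rx": 0,"ry": 0,"rz": 0,"hand": 0.085},{"x": -0.01,"y": 0.002,"z": 0,"rx": 0,"ry": 0,"rz": 0,"hand": 0.085}]'

```text
t: 2.02
tool_pos: [0.5077, 0.0855, 0.371]
eef_rot: [-180.0, 0.1, 118.3]
wrist_force: [-0.4, 0.8, 0.2]
gripper_width: 0.0849
gripper_force: 0.0
```

Call:
step_arm --commands '[{"x": -0.0405,"y": 0.0005,"z": 0,"rx": 0,"ry": 0,"rz": 0,"hand": 0.085},{"x": -0.0405,"y": 0.0005,"z": 0,"rx": 0,"ry": 0,"rz": 0,"hand": 0.085},{"x": -0.0405,"y": 0.0005,"z": 0,"rx": 0,"ry": 0,"rz": 0,"hand": 0.085},{"x": -0.0405,"y": 0.0005,"z": 0,"rx": 0,"ry": 0,"rz": 0,"hand": 0.085},{"x": -0.0405,"y": 0.0005,"z": 0,"rx": 0,"ry": 0,"rz": 0,"hand": 0.085},{"x": -0.0405,"y": 0.0005,"z": 0,"rx": 0,"ry": 0,"rz": 0,"hand": 0.085},{"x": -0.0405,"y": 0.0005,"z": 0,"rx": 0,"ry": 0,"rz": 0,"hand": 0.085},{"x": 0,"y": 0,"z": 0,"rx": 0,"ry": 0,"rz": 0,"hand": 0.085}]'

```text
t: 2.68
tool_pos: [0.6457, -0.1635, 0.3697]
eef_rot: [-179.9, 0.1, 118.2]
wrist_force: [-0.5, 0.8, -0.7]
gripper_width: 0.0848
gripper_force: 0.0
```

Call:
step_arm --commands '[{"x": 0,"y": 0,"z": 0.025,"rx": 0,"ry": 0,"rz": 0,"hand": 0.085},{"x": 0,"y": 0,"z": 0.025,"rx": 0,"ry": 0,"rz": 0,"hand": 0.085},{"x": 0,"y": 0,"z": 0.02,"rx": 0,"ry": 0,"rz": 0,"hand": 0.085},{"x": 0,"y": 0,"z": 0,"rx": 0,"ry": 0,"rz": 0,"hand": 0.085}]'

```text
t: 3.02
tool_pos: [0.6415, -0.1569, 0.2967]
eef_rot: [-179.7, -0.3, 118.4]
wrist_force: [-0.5, -0.1, -0.0]
gripper_width: 0.0848
gripper_force: 0.0
```

```bash
python3 - <<'E'
from h import *
grab('top','top1');grab('side','side1')
a=cv2.imread('pics/top1.png');b=cv2.imread('pics/side1.png')
def g(i,x,y,w,h,s):return cv2.resize(i[y:y+h,x:x+w],None,fx=s,fy=s,interpolation=cv2.INTER_CUBIC)
cv2.imwrite('pics/c3.png',np.hstack([g(a,300,120,100,100,4),g(b,290,195,100,100,4)]))
s=manip.sense();print(s['t'],s['tool_pos'],s['eef_rot'])
E
```

```text
3.1167 [ 0.64334269 -0.1573604   0.30114512] [-1.79940285e+02 -6.15553421e-02  1.18416654e+02]
```

View pics/c3.png

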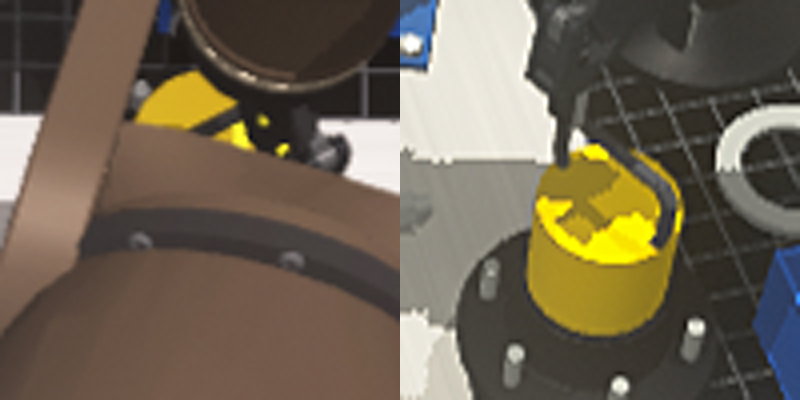

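The gripper straddles the bar, within about 5 mm along it. I'll lower and close.

Call:
step_arm --commands '[{"x": -0.005,"y": 0,"z": 0.024,"rx": 0,"ry": 0,"rz": 0,"hand": 0.085},{"x": 0,"y": 0,"z": 0.024,"rx": 0,"ry": 0,"rz": 0,"hand": 0.085},{"x": 0,"y": 0,"z": 0.022,"rx": 0,"ry": 0,"rz": 0,"hand": 0.085},{"x": 0,"y": 0,"z": 0,"rx": 0,"ry": 0,"rz": 0,"hand": 0.085},{"x": 0,"y": 0,"z": 0,"rx": 0,"ry": 0,"rz": 0,"hand": 0.085}]'

```text
t: 3.53
tool_pos: [0.6462, -0.162, 0.2323]
eef_rot: [-180.0, -0.0, 118.4]
wrist_force: [-0.1, -0.4, 0.9]
gripper_width: 0.0848
gripper_force: 0.0
```

Call:
step_arm --commands '[{"x": 0,"y": 0,"z": 0,"rx": 0,"ry": 0,"rz": 0,"hand": 0},{"x": 0,"y": 0,"z": 0,"rx": 0,"ry": 0,"rz": 0,"hand": 0},{"x": 0,"y": 0,"z": 0,"rx": 0,"ry": 0,"rz": 0,"hand": 0},{"x": 0,"y": 0,"z": 0,"rx": 0,"ry": 0,"rz": 0,"hand": 0},{"x": 0,"y": 0,"z": 0,"rx": 0,"ry": 0,"rz": 0,"hand": 0},{"x": 0,"y": 0,"z": 0,"rx": 0,"ry": 0,"rz": 0,"hand": 0},{"x": 0,"y": 0,"z": 0,"rx": 0,"ry": 0,"rz": 0,"hand": 0},{"x": 0,"y": 0,"z": 0,"rx": 0,"ry": 0,"rz": 0,"hand": 0}]' --force 60

```text
t: 4.2
tool_pos: [0.6462, -0.162, 0.2317]
eef_rot: [180.0, 0.0, 118.4]
wrist_force: [0.8, 1.3, 4.1]
gripper_width: 0.0081
gripper_force: 58.5
```

Call:
step_arm --commands '[{"x": 0,"y": 0,"z": -0.01,"rx": 0,"ry": 0,"rz": 0,"hand": 0},{"x": 0,"y": 0,"z": -0.015,"rx": 0,"ry": 0,"rz": 0,"hand": 0},{"x": 0,"y": 0,"z": -0.02,"rx": 0,"ry": 0,"rz": 0,"hand": 0},{"x": 0,"y": 0,"z": -0.02,"rx": 0,"ry": 0,"rz": 0,"hand": 0},{"x": 0,"y": 0,"z": -0.02,"rx": 0,"ry": 0,"rz": 0,"hand": 0},{"x": 0,"y": 0,"z": -0.015,"rx": 0,"ry": 0,"rz": 0,"hand": 0},{"x": 0,"y": 0,"z": -0.01,"rx": 0,"ry": 0,"rz": 0,"hand": 0},{"x": 0,"y": 0,"z": 0,"rx": 0,"ry": 0,"rz": 0,"hand": 0}]'

```text
t: 4.87
tool_pos: [0.6467, -0.1623, 0.3439]
eef_rot: [179.9, 0.1, 118.4]
wrist_force: [-0.6, -0.2, -0.7]
gripper_width: 0.0077
gripper_force: 58.6
```

```bash
python3 - <<'E'
from h import *
s=manip.sense();print(s['t'],s['tool_pos'],s['eef_rot'],s['wrist_force'],s['gripper_width'],s['joints'])
E
```

```text
4.8667 [ 0.64669835 -0.16231309  0.34388995] [1.79872016e+02 1.33660388e-01 1.18410404e+02] [-0.63037782 -0.21647146 -0.71790282] 0.007743794246557439 [-1.66920575e+01  2.40776187e+01  8.09753773e+01 -3.81669060e-03
  7.47619864e+01 -4.51016135e+01]
```

Call:
step_arm --commands '[{"x": 0.01,"y": 0.001,"z": -0.005,"rx": 0,"ry": 0,"rz": 0,"hand": 0},{"x": 0.02,"y": 0.001,"z": -0.005,"rx": 0,"ry": 0,"rz": 0,"hand": 0},{"x": 0.03,"y": 0.001,"z": -0.005,"rx": 0,"ry": 0,"rz": 0,"hand": 0},{"x": 0.03,"y": 0.001,"z": -0.005,"rx": 0,"ry": 0,"rz": 0,"hand": 0},{"x": 0.03,"y": 0.001,"z": -0.005,"rx": 0,"ry": 0,"rz": 0,"hand": 0},{"x": 0.03,"y": 0.001,"z": -0.005,"rx": 0,"ry": 0,"rz": 0,"hand": 0},{"x": 0.03,"y": 0.001,"z": 0,"rx": 0,"ry": 0,"rz": 0,"hand": 0},{"x": 0.03,"y": 0.001,"z": 0,"rx": 0,"ry": 0,"rz": 0,"hand": 0}]'

```text
t: 5.53
tool_pos: [0.551, 0.0287, 0.371]
eef_rot: [-180.0, -0.0, 118.4]
wrist_force: [-0.1, 0.3, -1.5]
gripper_width: 0.0077
gripper_force: 58.7
```

Call:
step_arm --commands '[{"x": 0.03,"y": 0.001,"z": 0,"rx": 0,"ry": 0,"rz": 0,"hand": 0},{"x": 0.03,"y": 0.001,"z": 0,"rx": 0,"ry": 0,"rz": 0,"hand": 0},{"x": 0.03,"y": 0.001,"z": 0,"rx": 0,"ry": 0,"rz": 0,"hand": 0},{"x": 0.03,"y": 0.001,"z": 0,"rx": 0,"ry": 0,"rz": 0,"hand": 0},{"x": 0.03,"y": 0.001,"z": 0,"rx": 0,"ry": 0,"rz": 0,"hand": 0},{"x": 0.03,"y": 0.001,"z": 0,"rx": 0,"ry": 0,"rz": 0,"hand": 0},{"x": 0.03,"y": 0,"z": 0,"rx": 0,"ry": 0,"rz": 0,"hand": 0},{"x": 0.025,"y": 0,"z": 0,"rx": 0,"ry": 0,"rz": 0,"hand": 0}]'

```text
t: 6.2
tool_pos: [0.4437, 0.2379, 0.3707]
eef_rot: [-179.9, -0.0, 118.5]
wrist_force: [0.7, -0.6, -1.8]
gripper_width: 0.0078
gripper_force: 58.7
```

Call:
step_arm --commands '[{"x": 0.02,"y": 0,"z": 0,"rx": 0,"ry": 0,"rz": 3,"hand": 0},{"x": 0.01,"y": 0,"z": 0,"rx": 0,"ry": 0,"rz": 6.5,"hand": 0},{"x": 0,"y": 0,"z": 0,"rx": 0,"ry": 0,"rz": 7,"hand": 0},{"x": 0,"y": 0,"z": 0,"rx": 0,"ry": 0,"rz": 7,"hand": 0},{"x": 0,"y": 0,"z": 0,"rx": 0,"ry": 0,"rz": 7,"hand": 0},{"x": 0,"y": 0,"z": 0,"rx": 0,"ry": 0,"rz": 7,"hand": 0},{"x": 0,"y": 0,"z": 0,"rx": 0,"ry": 0,"rz": 7,"hand": 0},{"x": 0,"y": 0,"z": 0,"rx": 0,"ry": 0,"rz": 6,"hand": 0}]'

```text
t: 6.87
tool_pos: [0.431, 0.2629, 0.3706]
eef_rot: [-179.9, 0.1, 67.6]
wrist_force: [0.1, 0.1, -1.5]
gripper_width: 0.0079
gripper_force: 58.6
```

Call:
step_arm --commands '[{"x": 0,"y": 0,"z": 0,"rx": 0,"ry": 0,"rz": 0,"hand": 0},{"x": 0,"y": 0,"z": 0,"rx": 0,"ry": 0,"rz": 0,"hand": 0}]'

```text
t: 7.03
tool_pos: [0.4316, 0.2628, 0.3708]
eef_rot: [-180.0, 0.0, 68.1]
wrist_force: [0.3, 0.3, -1.2]
gripper_width: 0.0081
gripper_force: 58.6
```

Call:
step_arm --commands '[{"x": 0,"y": 0,"z": 0.01,"rx": 0,"ry": 0,"rz": 0,"hand": 0},{"x": 0,"y": 0,"z": 0.02,"rx": 0,"ry": 0,"rz": 0,"hand": 0},{"x": 0,"y": 0,"z": 0.025,"rx": 0,"ry": 0,"rz": 0,"hand": 0},{"x": 0,"y": 0,"z": 0.025,"rx": 0,"ry": 0,"rz": 0,"hand": 0},{"x": 0,"y": 0,"z": 0.025,"rx": 0,"ry": 0,"rz": 0,"hand": 0},{"x": 0,"y": 0,"z": 0.025,"rx": 0,"ry": 0,"rz": 0,"hand": 0},{"x": 0,"y": 0,"z": 0.015,"rx": 0,"ry": 0,"rz": 0,"hand": 0},{"x": 0,"y": 0,"z": 0,"rx": 0,"ry": 0,"rz": 0,"hand": 0}]'

```text
t: 7.7
tool_pos: [0.4304, 0.2616, 0.2227]
eef_rot: [-179.8, 0.3, 68.1]
wrist_force: [-0.0, -0.4, -2.2]
gripper_width: 0.0082
gripper_force: 58.6
```

```bash
python3 - <<'E'
from h import *
grab('top','top2');grab('side','side2')
a=cv2.imread('pics/top2.png');b=cv2.imread('pics/side2.png')
def g(i,x,y,w,h,s):return cv2.resize(i[y:y+h,x:x+w],None,fx=s,fy=s,interpolation=cv2.INTER_CUBIC)
cv2.imwrite('pics/c4.png',np.hstack([g(a,130,160,100,100,4),g(b,200,100,100,100,4)]))
s=manip.sense();print(s['t'],s['tool_pos'],s['eef_rot'])
E
```

```text
7.8 [0.43225282 0.26253384 0.22594871] [-1.79947575e+02  6.11156404e-02  6.80125594e+01]
```

View pics/c4.png

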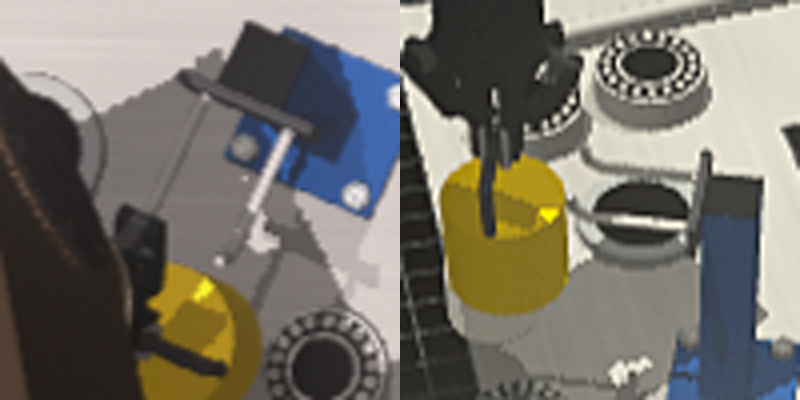

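```bash
python3 - <<'E'
from h import *
np.set_printoptions(precision=4,suppress=True)
t=lambda x,y,z:atz('top2',130+x/4,160+y/4,z)
s=lambda x,y,z:atz('side2',200+(x-400)/4,100+y/4,z)
ps={'barend':t(224,371,.242),'tipB':t(225,259,.218),'rootB':t(288,135,.2),'rootA':t(208,97,.2),'stipB':s(570,199,.218),'stipA':s(586,152,.218),'srootB':s(690,222,.2),'plate mid':t(248,104,.213)}
ph=np.radians(-22);ex=np.array([np.cos(ph),np.sin(ph)]);ey=np.array([-ex[1],ex[0]])
c=manip.sense()['tool_pos'][:2]
for k,p in ps.items(): print(k,p,(p[:2]-c)@ex,(p[:2]-c)@ey)
E
```

```text
barend [0.4111 0.2083 0.242 ] 0.0007438302850093122 -0.05822007927522379
tipB [0.4755 0.2165 0.218 ] 0.05733090425314656 -0.02652921957271751
rootB [0.5506 0.1876 0.2   ] 0.1378232305896304 -0.025159100142672086
rootA [0.5722 0.2356 0.2   ] 0.13985304803111576 0.02742226751864724
stipB [0.4772 0.2186 0.218 ] 0.05810094650684962 -0.02390677568231684
stipA [0.4989 0.265  0.218 ] 0.06083808363521865 0.02728603986465591
srootB [0.5594 0.1945 0.2   ] 0.14338139776474768 -0.01547799072557552
plate mid [0.566 0.209 0.213] 0.1440558562260346 0.0005019273212848521
```

The cover is upright in front of the prongs. It is centred within a few mm, with the seat 85 mm ahead along tool +y. I'll lower 6 mm and slide in.

Call:
step_arm --commands '[{"x": 0.001,"y": 0,"z": 0.005,"rx": 0,"ry": 0,"rz": 0,"hand": 0},{"x": 0,"y": 0.005,"z": 0,"rx": 0,"ry": 0,"rz": 0,"hand": 0},{"x": 0,"y": 0.012,"z": 0,"rx": 0,"ry": 0,"rz": 0,"hand": 0},{"x": 0,"y": 0.012,"z": 0,"rx": 0,"ry": 0,"rz": 0,"hand": 0},{"x": 0,"y": 0.012,"z": 0,"rx": 0,"ry": 0,"rz": 0,"hand": 0},{"x": 0,"y": 0.005,"z": 0,"rx": 0,"ry": 0,"rz": 0,"hand": 0},{"x": 0,"y": 0,"z": 0,"rx": 0,"ry": 0,"rz": 0,"hand": 0}]'

```text
t: 8.38
tool_pos: [0.4774, 0.2456, 0.2214]
eef_rot: [180.0, -0.0, 67.8]
wrist_force: [-1.1, -0.1, -2.0]
gripper_width: 0.0078
gripper_force: 58.7
```

Call:
step_arm --commands '[{"x": 0,"y": 0.005,"z": 0,"rx": 0,"ry": 0,"rz": 0,"hand": 0},{"x": 0,"y": 0.01,"z": 0,"rx": 0,"ry": 0,"rz": 0,"hand": 0},{"x": 0,"y": 0.01,"z": 0,"rx": 0,"ry": 0,"rz": 0,"hand": 0},{"x": 0,"y": 0.008,"z": 0,"rx": 0,"ry": 0,"rz": 0,"hand": 0},{"x": 0,"y": 0.003,"z": 0,"rx": 0,"ry": 0,"rz": 0,"hand": 0},{"x": 0,"y": 0,"z": 0,"rx": 0,"ry": 0,"rz": 0,"hand": 0}]'

```text
t: 8.88
tool_pos: [0.5099, 0.2324, 0.2212]
eef_rot: [180.0, -0.0, 67.9]
wrist_force: [-0.2, 0.3, -0.4]
gripper_width: 0.0077
gripper_force: 58.7
```

Call:
step_arm --commands '[{"x": 0,"y": 0,"z": 0.005,"rx": 0,"ry": 0,"rz": 0,"hand": 0},{"x": 0,"y": 0,"z": 0.006,"rx": 0,"ry": 0,"rz": 0,"hand": 0},{"x": 0,"y": 0,"z": 0.006,"rx": 0,"ry": 0,"rz": 0,"hand": 0},{"x": 0,"y": 0,"z": 0.005,"rx": 0,"ry": 0,"rz": 0,"hand": 0},{"x": 0,"y": 0,"z": 0,"rx": 0,"ry": 0,"rz": 0,"hand": 0},{"x": 0,"y": 0,"z": 0,"rx": 0,"ry": 0,"rz": 0,"hand": 0}]'

```text
t: 9.38
tool_pos: [0.5087, 0.2327, 0.1988]
eef_rot: [-180.0, 0.0, 67.9]
wrist_force: [0.8, -0.1, -1.0]
gripper_width: 0.0081
gripper_force: 58.7
```

Now lower in small steps until contact.

Call:
step_arm --commands '[{"x": 0,"y": 0,"z": 0.003,"rx": 0,"ry": 0,"rz": 0,"hand": 0},{"x": 0,"y": 0,"z": 0,"rx": 0,"ry": 0,"rz": 0,"hand": 0},{"x": 0,"y": 0,"z": 0,"rx": 0,"ry": 0,"rz": 0,"hand": 0}]'

```text
t: 9.63
tool_pos: [0.5091, 0.2328, 0.1963]
eef_rot: [180.0, -0.0, 67.9]
wrist_force: [-0.2, 0.3, -0.7]
gripper_width: 0.008
gripper_force: 58.7
```

Call:
step_arm --commands '[{"x": 0,"y": 0,"z": 0.002,"rx": 0,"ry": 0,"rz": 0,"hand": 0},{"x": 0,"y": 0,"z": 0,"rx": 0,"ry": 0,"rz": 0,"hand": 0},{"x": 0,"y": 0,"z": 0,"rx": 0,"ry": 0,"rz": 0,"hand": 0}]'

```text
t: 9.88
tool_pos: [0.5091, 0.2327, 0.1943]
eef_rot: [-180.0, 0.0, 67.9]
wrist_force: [0.8, -0.2, -0.8]
gripper_width: 0.008
gripper_force: 58.7
```

Call:
step_arm --commands '[{"x": 0,"y": 0,"z": 0.002,"rx": 0,"ry": 0,"rz": 0,"hand": 0},{"x": 0,"y": 0,"z": 0,"rx": 0,"ry": 0,"rz": 0,"hand": 0},{"x": 0,"y": 0,"z": 0,"rx": 0,"ry": 0,"rz": 0,"hand": 0}]'

```text
t: 10.13
tool_pos: [0.5091, 0.2327, 0.1922]
eef_rot: [-180.0, 0.0, 67.9]
wrist_force: [-0.3, -0.7, -1.5]
gripper_width: 0.0078
gripper_force: 58.7
```

```bash
python3 - <<'E'
from h import *
s=manip.sense();print(s['tool_pos'],s['wrist_force'],s['torque'])
grab('side','side3');grab('top','top3')
b=cv2.imread('pics/side3.png');a=cv2.imread('pics/top3.png')
def g(i,x,y,w,h,s):return cv2.resize(i[y:y+h,x:x+w],None,fx=s,fy=s,interpolation=cv2.INTER_CUBIC)
cv2.imwrite('pics/c5.png',np.hstack([g(a,130,160,100,100,4),g(b,210,110,100,100,4)]))
E
```

```text
[0.50906481 0.23274065 0.19220519] [-0.31195608 -0.65732754 -1.5222101 ] [ 0.08805721 -0.0066093   0.01857638]
```

View pics/c5.png

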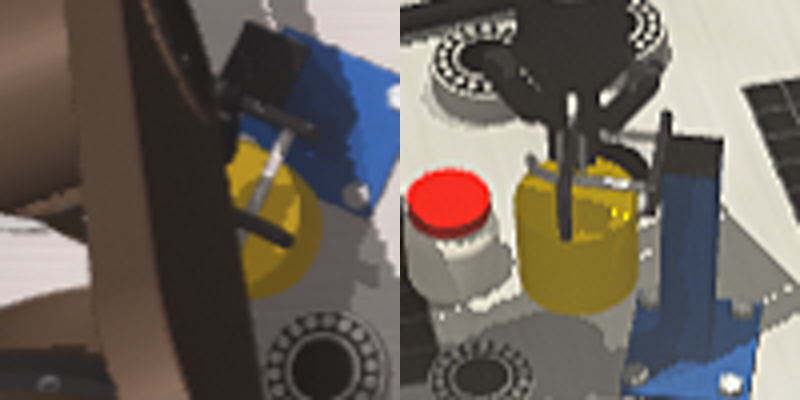

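The near prong passes under the bar inside the leg, and the cover is upright. I'll keep lowering until it takes load.

Call:
step_arm --commands '[{"x": 0,"y": 0,"z": 0.002,"rx": 0,"ry": 0,"rz": 0,"hand": 0},{"x": 0,"y": 0,"z": 0,"rx": 0,"ry": 0,"rz": 0,"hand": 0},{"x": 0,"y": 0,"z": 0,"rx": 0,"ry": 0,"rz": 0,"hand": 0}]'

```text
t: 10.48
tool_pos: [0.5093, 0.2328, 0.1914]
eef_rot: [180.0, -0.0, 67.9]
wrist_force: [-5.2, -2.2, 17.3]
gripper_width: 0.008
gripper_force: 60.9
```

Call:
step_arm --commands '[{"x": 0,"y": 0,"z": 0.0015,"rx": 0,"ry": 0,"rz": 0,"hand": 0},{"x": 0,"y": 0,"z": 0,"rx": 0,"ry": 0,"rz": 0,"hand": 0},{"x": 0,"y": 0,"z": 0,"rx": 0,"ry": 0,"rz": 0,"hand": 0}]'

```text
t: 10.73
tool_pos: [0.5095, 0.2329, 0.191]
eef_rot: [179.9, -0.1, 67.9]
wrist_force: [-11.2, -4.7, 35.9]
gripper_width: 0.0077
gripper_force: 62.8
```

Call:
step_arm --commands '[{"x": 0,"y": 0,"z": -0.0025,"rx": 0,"ry": 0,"rz": 0,"hand": 0},{"x": 0,"y": 0,"z": 0,"rx": 0,"ry": 0,"rz": 0,"hand": 0.02},{"x": 0,"y": 0,"z": 0,"rx": 0,"ry": 0,"rz": 0,"hand": 0.035},{"x": 0,"y": 0,"z": 0,"rx": 0,"ry": 0,"rz": 0,"hand": 0.035},{"x": 0,"y": 0,"z": 0,"rx": 0,"ry": 0,"rz": 0,"hand": 0.035},{"x": 0,"y": 0,"z": 0,"rx": 0,"ry": 0,"rz": 0,"hand": 0.035}]'

```text
t: 11.23
tool_pos: [0.509, 0.2327, 0.191]
eef_rot: [-180.0, 0.0, 67.9]
wrist_force: [0.5, 1.5, -0.0]
gripper_width: 0.0352
gripper_force: 0.0
```

Call:
step_arm --commands '[{"x": 0,"y": 0,"z": -0.005,"rx": 0,"ry": 0,"rz": 0,"hand": 0.035},{"x": 0,"y": 0,"z": -0.01,"rx": 0,"ry": 0,"rz": 0,"hand": 0.035},{"x": 0,"y": 0,"z": -0.01,"rx": 0,"ry": 0,"rz": 0,"hand": 0.035},{"x": 0,"y": 0,"z": -0.02,"rx": 0,"ry": 0,"rz": 0,"hand": 0.035},{"x": 0,"y": 0,"z": -0.025,"rx": 0,"ry": 0,"rz": 0,"hand": 0.035},{"x": 0,"y": 0,"z": -0.03,"rx": 0,"ry": 0,"rz": 0,"hand": 0.035},{"x": 0,"y": 0,"z": -0.03,"rx": 0,"ry": 0,"rz": 0,"hand": 0.035},{"x": 0,"y": 0,"z": -0.02,"rx": 0,"ry": 0,"rz": 0,"hand": 0.035}]'

```text
t: 11.9
tool_pos: [0.5097, 0.233, 0.3455]
eef_rot: [179.8, -0.1, 67.9]
wrist_force: [0.9, 0.7, 0.9]
gripper_width: 0.035
gripper_force: 0.0
```

```bash
python3 - <<'E'
from h import *
grab('side','side4');grab('top','top4')
b=cv2.imread('pics/side4.png');a=cv2.imread('pics/top4.png')
def g(i,x,y,w,h,s):return cv2.resize(i[y:y+h,x:x+w],None,fx=s,fy=s,interpolation=cv2.INTER_CUBIC)
p=proj('top4',[.6455,-.162,.16]).round().astype(int)-25;q=proj('side4',[.6455,-.162,.16]).round().astype(int)-30;print(p,q)
cv2.imwrite('pics/c6.png',np.hstack([g(a,p[0],p[1],50,60,8),g(b,210,110,100,120,4)]))
cv2.imwrite('pics/c7.png',g(b,q[0],q[1],60,60,9))
E
```

```text
[326 136] [309 226]
```

View pics/c6.png

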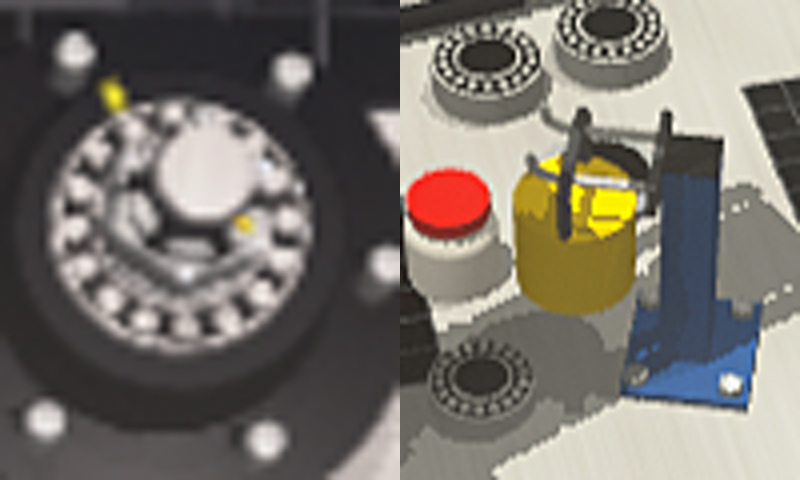

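The cover hangs upright on both prongs. In the top crop the nut shows the axle end at full-image pixel (352,157.5), the race centre at (348.5,164.1) and a hex corner at (349.1,171.6). I'll check the nut's angle with hex overlays in both views.

```bash
python3 - <<'E'
from h import *
np.set_printoptions(precision=4,suppress=True)
a=atz('top4',352,157.5,.188);r=atz('top4',348.5,164.1,.122);k=atz('top4',349.1,171.6,.1565);k2=atz('top4',339.1,165.8,.1565)
c=(a+r)/2;print(a,r,c)
for q in(k,k2): d=(q-c)[:2];print(q,np.linalg.norm(d),np.degrees(np.arctan2(d[1],d[0]))%60)
def g(i,x,y,w,h,s):return cv2.resize(i[y:y+h,x:x+w],None,fx=s,fy=s,interpolation=cv2.INTER_CUBIC)
ang=np.degrees(np.arctan2((k-c)[1],(k-c)[0]))
rows=[]
for n,x,y in(('top4',326,138),('side4',314,228)):
    im=cv2.imread(f'pics/{n}.png');o=g(im,x,y,50,50,8)
    o2=o.copy()
    for z,col in((.1565,(0,255,0)),(.1315,(0,0,255))):
        P=np.array([(proj(n,[c[0]+.0265*np.cos(t),c[1]+.0265*np.sin(t),z])-[x,y]+.5)*8 for t in np.radians(ang+60*np.arange(6))])
        cv2.polylines(o2,[P.astype(int)],True,col,1)
    rows.append(np.hstack([o,o2]))
cv2.imwrite('pics/c8.png',cv2.resize(np.vstack(rows),(600,600)))
E
```

```text
[ 0.6465 -0.1614  0.188 ] [ 0.6467 -0.1611  0.122 ] [ 0.6466 -0.1612  0.155 ]
[ 0.6196 -0.1585  0.1565] 0.02712667637744554 54.14223071732741
[ 0.6335 -0.1343  0.1565] 0.029956274426266728 55.84852831894065
```

View pics/c8.png

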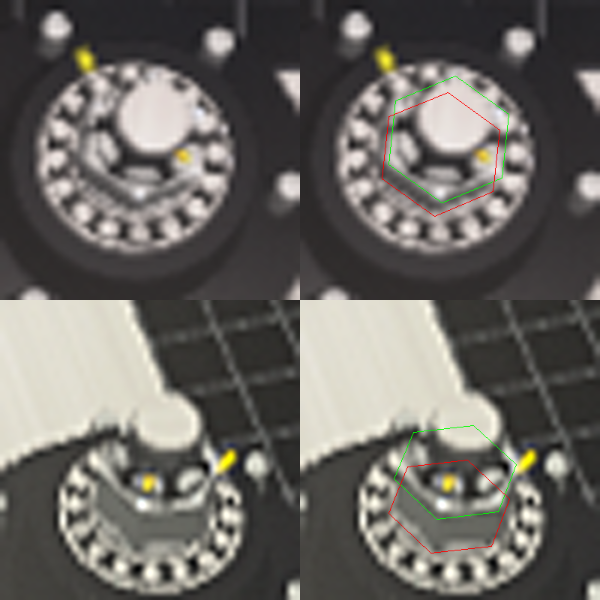

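The overlay fits: the flats face 24.5° mod 60, so a yaw of 174.5° gives j6 ≈ -101° with room for the whole turn. Axis at (0.6466, -0.1612).

Call:
step_arm --commands '[{"x": -0.0285,"y": 0.025,"z": 0,"rx": 0,"ry": 0,"rz": 0,"hand": 0.035},{"x": -0.0285,"y": 0.025,"z": 0,"rx": 0,"ry": 0,"rz": 0,"hand": 0.035},{"x": -0.0285,"y": 0.025,"z": 0,"rx": 0,"ry": 0,"rz": 0,"hand": 0.035},{"x": -0.0285,"y": 0.025,"z": 0,"rx": 0,"ry": 0,"rz": 0,"hand": 0.085},{"x": -0.0285,"y": 0.025,"z": 0,"rx": 0,"ry": 0,"rz": 0,"hand": 0.085},{"x": -0.0285,"y": 0.025,"z": 0,"rx": 0,"ry": 0,"rz": 0,"hand": 0.085},{"x": -0.0285,"y": 0.025,"z": 0,"rx": 0,"ry": 0,"rz": 0,"hand": 0.085},{"x": -0.0285,"y": 0.025,"z": 0,"rx": 0,"ry": 0,"rz": 0,"hand": 0.085}]'

```text
t: 12.67
tool_pos: [0.6088, -0.0556, 0.3416]
eef_rot: [180.0, -0.0, 67.9]
wrist_force: [1.8, 0.7, 0.9]
gripper_width: 0.0852
gripper_force: 0.0
```

Call:
step_arm --commands '[{"x": -0.0285,"y": 0.025,"z": 0,"rx": 0,"ry": 0,"rz": 0,"hand": 0.085},{"x": -0.0285,"y": 0.025,"z": 0,"rx": 0,"ry": 0,"rz": 0,"hand": 0.085},{"x": -0.0285,"y": 0.025,"z": 0,"rx": 0,"ry": 0,"rz": 0,"hand": 0.085},{"x": 0,"y": 0,"z": 0.01,"rx": 0,"ry": 0,"rz": -7.1,"hand": 0.085},{"x": 0,"y": 0,"z": 0.01,"rx": 0,"ry": 0,"rz": -7.1,"hand": 0.085},{"x": 0,"y": 0,"z": 0.01,"rx": 0,"ry": 0,"rz": -7.1,"hand": 0.085},{"x": 0,"y": 0,"z": 0.01,"rx": 0,"ry": 0,"rz": -7.1,"hand": 0.085},{"x": 0,"y": 0,"z": 0.01,"rx": 0,"ry": 0,"rz": -7.1,"hand": 0.085}]'

```text
t: 13.33
tool_pos: [0.6458, -0.1613, 0.2909]
eef_rot: [-180.0, -0.0, 103.7]
wrist_force: [-0.1, 0.2, 1.1]
gripper_width: 0.0853
gripper_force: 0.0
```

Call:
step_arm --commands '[{"x": 0,"y": 0,"z": 0.01,"rx": 0,"ry": 0,"rz": -7.1,"hand": 0.085},{"x": 0,"y": 0,"z": 0.01,"rx": 0,"ry": 0,"rz": -7.1,"hand": 0.085},{"x": 0,"y": 0,"z": 0.01,"rx": 0,"ry": 0,"rz": -7.1,"hand": 0.085},{"x": 0,"y": 0,"z": 0,"rx": 0,"ry": 0,"rz": -7.1,"hand": 0.085},{"x": 0,"y": 0,"z": 0,"rx": 0,"ry": 0,"rz": -7.1,"hand": 0.085},{"x": 0,"y": 0,"z": 0,"rx": 0,"ry": 0,"rz": -7.1,"hand": 0.085},{"x": 0,"y": 0,"z": 0,"rx": 0,"ry": 0,"rz": -7.1,"hand": 0.085},{"x": 0,"y": 0,"z": 0,"rx": 0,"ry": 0,"rz": -7.1,"hand": 0.085}]'

```text
t: 14.0
tool_pos: [0.6458, -0.1611, 0.2614]
eef_rot: [180.0, -0.0, 160.6]
wrist_force: [0.2, -0.1, 0.2]
gripper_width: 0.0849
gripper_force: 0.0
```

Call:
step_arm --commands '[{"x": 0,"y": 0,"z": 0,"rx": 0,"ry": 0,"rz": -7.1,"hand": 0.085},{"x": 0,"y": 0,"z": 0,"rx": 0,"ry": 0,"rz": -7,"hand": 0.085},{"x": 0,"y": 0,"z": 0,"rx": 0,"ry": 0,"rz": 0,"hand": 0.085},{"x": 0,"y": 0,"z": 0,"rx": 0,"ry": 0,"rz": 0,"hand": 0.085}]'

```text
t: 14.33
tool_pos: [0.6459, -0.1611, 0.2614]
eef_rot: [180.0, -0.0, 174.1]
wrist_force: [1.0, 0.2, -1.3]
gripper_width: 0.0853
gripper_force: 0.0
```

Call:
step_arm --commands '[{"x": -0.0007,"y": 0,"z": 0.025,"rx": 0,"ry": 0,"rz": 0,"hand": 0.085},{"x": 0,"y": 0,"z": 0.025,"rx": 0,"ry": 0,"rz": 0,"hand": 0.085},{"x": 0,"y": 0,"z": 0.02,"rx": 0,"ry": 0,"rz": 0,"hand": 0.085},{"x": 0,"y": 0,"z": 0.02,"rx": 0,"ry": 0,"rz": 0,"hand": 0.085},{"x": 0,"y": 0,"z": 0.015,"rx": 0,"ry": 0,"rz": 0,"hand": 0.085},{"x": 0,"y": 0,"z": 0.01,"rx": 0,"ry": 0,"rz": 0,"hand": 0.085},{"x": 0,"y": 0,"z": 0.005,"rx": 0,"ry": 0,"rz": 0,"hand": 0.085},{"x": 0,"y": 0,"z": 0,"rx": 0,"ry": 0,"rz": 0,"hand": 0.085}]'

```text
t: 15.0
tool_pos: [0.6463, -0.1611, 0.1405]
eef_rot: [180.0, -0.1, 174.2]
wrist_force: [0.1, 0.6, -0.0]
gripper_width: 0.0849
gripper_force: 0.0
```

Call:
step_arm --commands '[{"x": 0,"y": 0,"z": 0.004,"rx": 0,"ry": 0,"rz": 0,"hand": 0.085},{"x": 0,"y": 0,"z": 0.004,"rx": 0,"ry": 0,"rz": 0,"hand": 0.085},{"x": 0,"y": 0,"z": 0,"rx": 0,"ry": 0,"rz": 0,"hand": 0.085},{"x": 0,"y": 0,"z": 0,"rx": 0,"ry": 0,"rz": 0,"hand": 0.085}]'

```text
t: 15.33
tool_pos: [0.6468, -0.1613, 0.1336]
eef_rot: [-180.0, 0.0, 174.3]
wrist_force: [-0.3, -0.2, -0.4]
gripper_width: 0.0848
gripper_force: 0.0
```

Close on the flats.

Call:
step_arm --commands '[{"x": 0,"y": 0,"z": 0.0015,"rx": 0,"ry": 0,"rz": 0,"hand": 0.06},{"x": 0,"y": 0,"z": 0,"rx": 0,"ry": 0,"rz": 0,"hand": 0.05},{"x": 0,"y": 0,"z": 0,"rx": 0,"ry": 0,"rz": 0,"hand": 0.03},{"x": 0,"y": 0,"z": 0,"rx": 0,"ry": 0,"rz": 0,"hand": 0.03},{"x": 0,"y": 0,"z": 0,"rx": 0,"ry": 0,"rz": 0,"hand": 0.03},{"x": 0,"y": 0,"z": 0,"rx": 0,"ry": 0,"rz": 0,"hand": 0.03}]' --force 50

```text
t: 15.83
tool_pos: [0.6468, -0.1605, 0.1324]
eef_rot: [180.0, 0.0, 174.3]
wrist_force: [-1.0, 5.6, 7.8]
gripper_width: 0.0452
gripper_force: 51.1
```

```bash
python3 - <<'E'
from h import *
s=manip.sense();print({k:np.round(s[k],4) for k in('t','joints','tool_pos','wrist_force','torque','joint_torque','gripper_width','gripper_force')})
E
```

```text
{'t': np.float64(15.8333), 'joints': array([-1.657120e+01,  3.467100e+01,  9.417480e+01,  6.120000e-02,
        5.114910e+01, -1.009111e+02]), 'tool_pos': array([ 0.6468, -0.1605,  0.1324]), 'wrist_force': array([-1.0143,  5.5759,  7.7857]), 'torque': array([ 1.1071,  0.2745, -0.0026]), 'joint_torque': array([-3.61900e+00, -9.72784e+01, -3.74037e+01, -1.64750e+00,
       -1.23130e+00, -3.98000e-02]), 'gripper_width': np.float64(0.0452), 'gripper_force': np.float64(51.0693)}
```

Call:
step_arm --commands '[{"x": 0,"y": 0.0006,"z": -0.0005,"rx": 0,"ry": 0,"rz": 0,"hand": 0.03},{"x": 0,"y": 0,"z": 0.0001,"rx": 0,"ry": 0,"rz": 4,"hand": 0.03},{"x": 0,"y": 0,"z": 0.0001,"rx": 0,"ry": 0,"rz": 6,"hand": 0.03},{"x": 0,"y": 0,"z": 0,"rx": 0,"ry": 0,"rz": 6,"hand": 0.03},{"x": 0,"y": 0,"z": 0.0001,"rx": 0,"ry": 0,"rz": 6,"hand": 0.03},{"x": 0,"y": 0,"z": 0,"rx": 0,"ry": 0,"rz": 6,"hand": 0.03},{"x": 0,"y": 0,"z": 0.0001,"rx": 0,"ry": 0,"rz": 6,"hand": 0.03},{"x": 0,"y": 0,"z": 0,"rx": 0,"ry": 0,"rz": 6,"hand": 0.03}]'

```text
t: 16.5
tool_pos: [0.647, -0.1601, 0.1321]
eef_rot: [180.0, -0.0, 134.0]
wrist_force: [0.6, 5.8, 0.3]
gripper_width: 0.0451
gripper_force: 52.4
```

```bash
cat > st.py <<'E'
from h import *
s=manip.sense();print({k:np.round(s[k],3).tolist() for k in('t','joints','tool_pos','eef_rot','wrist_force','torque','gripper_width','gripper_force')})
E
python3 st.py
```

```text
{'t': 16.5, 'joints': [-16.526, 34.693, 94.183, 0.044, 51.106, -60.571], 'tool_pos': [0.647, -0.16, 0.132], 'eef_rot': [179.961, -0.002, 134.017], 'wrist_force': [0.589, 5.825, 0.331], 'torque': [0.921, -0.379, 0.139], 'gripper_width': 0.045, 'gripper_force': 52.411}
```

Torque about z is 0.14 N m, matching the thread drag, so the nut is turning.

Call:
step_arm --commands '[{"x": 0,"y": 0,"z": 0.0001,"rx": 0,"ry": 0,"rz": 6,"hand": 0.03},{"x": 0,"y": 0,"z": 0,"rx": 0,"ry": 0,"rz": 6,"hand": 0.03},{"x": 0,"y": 0,"z": 0.0001,"rx": 0,"ry": 0,"rz": 6,"hand": 0.03},{"x": 0,"y": 0,"z": 0,"rx": 0,"ry": 0,"rz": 6,"hand": 0.03},{"x": 0,"y": 0,"z": 0.0001,"rx": 0,"ry": 0,"rz": 6,"hand": 0.03},{"x": 0,"y": 0,"z": 0,"rx": 0,"ry": 0,"rz": 6,"hand": 0.03},{"x": 0,"y": 0,"z": 0.0001,"rx": 0,"ry": 0,"rz": 6,"hand": 0.03},{"x": 0,"y": 0,"z": 0,"rx": 0,"ry": 0,"rz": 6,"hand": 0.03}]'

```text
t: 17.17
tool_pos: [0.6475, -0.16, 0.1316]
eef_rot: [179.9, -0.0, 86.0]
wrist_force: [5.3, 6.2, -1.5]
gripper_width: 0.0452
gripper_force: 52.0
```

Call:
step_arm --commands '[{"x": 0,"y": 0,"z": 0.0001,"rx": 0,"ry": 0,"rz": 4,"hand": 0.03},{"x": 0,"y": 0,"z": 0,"rx": 0,"ry": 0,"rz": 4,"hand": 0.03},{"x": 0,"y": 0,"z": 0.0001,"rx": 0,"ry": 0,"rz": 4,"hand": 0.03},{"x": 0,"y": 0,"z": 0,"rx": 0,"ry": 0,"rz": 3,"hand": 0.03},{"x": 0,"y": 0,"z": 0,"rx": 0,"ry": 0,"rz": 0,"hand": 0.03}]'

```text
t: 17.58
tool_pos: [0.6478, -0.16, 0.1315]
eef_rot: [179.9, -0.1, 71.1]
wrist_force: [5.2, 6.2, -1.0]
gripper_width: 0.0451
gripper_force: 52.8
```

```bash
python3 st.py
```

```text
{'t': 17.583, 'joints': [-16.509, 34.745, 94.178, 0.071, 50.988, 2.359], 'tool_pos': [0.648, -0.16, 0.132], 'eef_rot': [179.914, -0.059, 71.088], 'wrist_force': [5.229, 6.241, -1.041], 'torque': [0.931, -0.9, -0.165], 'gripper_width': 0.045, 'gripper_force': 52.751}
```

Call:
step_arm --commands '[{"x": 0,"y": 0,"z": 0,"rx": 0,"ry": 0,"rz": 2,"hand": 0.03},{"x": 0,"y": 0,"z": 0.0001,"rx": 0,"ry": 0,"rz": 2,"hand": 0.03},{"x": 0,"y": 0,"z": 0,"rx": 0,"ry": 0,"rz": 2,"hand": 0.03},{"x": 0,"y": 0,"z": 0,"rx": 0,"ry": 0,"rz": 2,"hand": 0.03}]'

```text
t: 17.92
tool_pos: [0.6478, -0.1601, 0.1314]
eef_rot: [179.9, -0.1, 63.2]
wrist_force: [6.1, 6.1, -2.0]
gripper_width: 0.0448
gripper_force: 52.1
```

```bash
python3 st.py
```

```text
{'t': 17.917, 'joints': [-16.509, 34.756, 94.179, 0.064, 50.973, 10.234], 'tool_pos': [0.648, -0.16, 0.131], 'eef_rot': [179.918, -0.065, 63.216], 'wrist_force': [6.1, 6.097, -2.049], 'torque': [0.924, -1.042, 0.163], 'gripper_width': 0.045, 'gripper_force': 52.123}
```

Call:
step_arm --commands '[{"x": 0,"y": 0,"z": 0,"rx": 0,"ry": 0,"rz": 2,"hand": 0.03},{"x": 0,"y": 0,"z": 0.0001,"rx": 0,"ry": 0,"rz": 2,"hand": 0.03},{"x": 0,"y": 0,"z": 0,"rx": 0,"ry": 0,"rz": 2,"hand": 0.03},{"x": 0,"y": 0,"z": 0,"rx": 0,"ry": 0,"rz": 2,"hand": 0.03}]'

```text
t: 18.25
tool_pos: [0.6479, -0.1601, 0.1314]
eef_rot: [179.9, -0.1, 55.2]
wrist_force: [5.7, 5.4, -2.9]
gripper_width: 0.0451
gripper_force: 52.1
```

```bash
python3 st.py
```

```text
{'t': 18.25, 'joints': [-16.51, 34.759, 94.178, 0.063, 50.958, 18.233], 'tool_pos': [0.648, -0.16, 0.131], 'eef_rot': [179.916, -0.079, 55.218], 'wrist_force': [5.696, 5.424, -2.95], 'torque': [0.774, -1.066, 0.123], 'gripper_width': 0.045, 'gripper_force': 52.117}
```

Call:
step_arm --commands '[{"x": 0,"y": 0,"z": 0,"rx": 0,"ry": 0,"rz": 2,"hand": 0.03},{"x": 0,"y": 0,"z": 0.0001,"rx": 0,"ry": 0,"rz": 2,"hand": 0.03},{"x": 0,"y": 0,"z": 0,"rx": 0,"ry": 0,"rz": 2,"hand": 0.03},{"x": 0,"y": 0,"z": 0,"rx": 0,"ry": 0,"rz": 2,"hand": 0.03}]'

```text
t: 18.58
tool_pos: [0.648, -0.1602, 0.1313]
eef_rot: [179.9, -0.1, 47.2]
wrist_force: [5.8, 5.6, -2.1]
gripper_width: 0.0453
gripper_force: 52.1
```

```bash
python3 st.py
```

```text
{'t': 18.583, 'joints': [-16.513, 34.768, 94.176, 0.058, 50.941, 26.233], 'tool_pos': [0.648, -0.16, 0.131], 'eef_rot': [179.916, -0.092, 47.218], 'wrist_force': [5.759, 5.605, -2.092], 'torque': [0.706, -1.142, 0.169], 'gripper_width': 0.045, 'gripper_force': 52.115}
```

Call:
step_arm --commands '[{"x": 0,"y": 0,"z": 0,"rx": 0,"ry": 0,"rz": 2,"hand": 0.03},{"x": 0,"y": 0,"z": 0.0001,"rx": 0,"ry": 0,"rz": 2,"hand": 0.03},{"x": 0,"y": 0,"z": 0,"rx": 0,"ry": 0,"rz": 2,"hand": 0.03},{"x": 0,"y": 0,"z": 0,"rx": 0,"ry": 0,"rz": 2,"hand": 0.03}]'

```text
t: 18.92
tool_pos: [0.648, -0.1603, 0.1312]
eef_rot: [179.9, -0.1, 39.2]
wrist_force: [6.4, 4.9, -2.4]
gripper_width: 0.045
gripper_force: 52.1
```

```bash
python3 st.py
```

```text
{'t': 18.917, 'joints': [-16.516, 34.77, 94.178, 0.055, 50.924, 34.231], 'tool_pos': [0.648, -0.16, 0.131], 'eef_rot': [179.918, -0.107, 39.218], 'wrist_force': [6.441, 4.874, -2.433], 'torque': [0.673, -1.101, 0.134], 'gripper_width': 0.045, 'gripper_force': 52.11}
```

Call:
step_arm --commands '[{"x": 0,"y": 0,"z": 0,"rx": 0,"ry": 0,"rz": 2,"hand": 0.03},{"x": 0,"y": 0,"z": 0.0001,"rx": 0,"ry": 0,"rz": 2,"hand": 0.03},{"x": 0,"y": 0,"z": 0,"rx": 0,"ry": 0,"rz": 2,"hand": 0.03},{"x": 0,"y": 0,"z": 0,"rx": 0,"ry": 0,"rz": 2,"hand": 0.03}]'

```text
t: 19.25
tool_pos: [0.648, -0.1603, 0.1311]
eef_rot: [179.9, -0.1, 31.2]
wrist_force: [7.4, 3.9, -2.2]
gripper_width: 0.0451
gripper_force: 52.1
```

```bash
python3 st.py
```

```text
{'t': 19.25, 'joints': [-16.518, 34.782, 94.179, 0.049, 50.913, 42.231], 'tool_pos': [0.648, -0.16, 0.131], 'eef_rot': [179.933, -0.113, 31.219], 'wrist_force': [7.371, 3.921, -2.163], 'torque': [0.586, -1.099, 0.152], 'gripper_width': 0.045, 'gripper_force': 52.103}
```

Call:
step_arm --commands '[{"x": 0,"y": 0,"z": 0,"rx": 0,"ry": 0,"rz": 2,"hand": 0.03},{"x": 0,"y": 0,"z": 0.0001,"rx": 0,"ry": 0,"rz": 2,"hand": 0.03},{"x": 0,"y": 0,"z": 0,"rx": 0,"ry": 0,"rz": 2,"hand": 0.03},{"x": 0,"y": 0,"z": 0,"rx": 0,"ry": 0,"rz": 2,"hand": 0.03}]'

```text
t: 19.58
tool_pos: [0.6481, -0.1604, 0.131]
eef_rot: [179.9, -0.1, 23.2]
wrist_force: [7.1, 3.4, -1.7]
gripper_width: 0.0451
gripper_force: 52.1
```

```bash
python3 st.py
```

```text
{'t': 19.583, 'joints': [-16.522, 34.787, 94.18, 0.043, 50.898, 50.231], 'tool_pos': [0.648, -0.16, 0.131], 'eef_rot': [179.94, -0.125, 23.22], 'wrist_force': [7.092, 3.369, -1.665], 'torque': [0.492, -1.167, 0.159], 'gripper_width': 0.045, 'gripper_force': 52.096}
```

Call:
step_arm --commands '[{"x": 0,"y": 0,"z": 0,"rx": 0,"ry": 0,"rz": 2,"hand": 0.03},{"x": 0,"y": 0,"z": 0.0001,"rx": 0,"ry": 0,"rz": 2,"hand": 0.03},{"x": 0,"y": 0,"z": 0,"rx": 0,"ry": 0,"rz": 2,"hand": 0.03},{"x": 0,"y": 0,"z": 0,"rx": 0,"ry": 0,"rz": 2,"hand": 0.03}]'

```text
t: 19.92
tool_pos: [0.6482, -0.1605, 0.131]
eef_rot: [179.9, -0.1, 15.2]
wrist_force: [8.4, 2.9, -2.8]
gripper_width: 0.0451
gripper_force: 52.1
```

```bash
python3 st.py
```

```text
{'t': 19.917, 'joints': [-16.523, 34.792, 94.179, 0.038, 50.885, 58.233], 'tool_pos': [0.648, -0.16, 0.131], 'eef_rot': [179.949, -0.137, 15.22], 'wrist_force': [8.4, 2.907, -2.789], 'torque': [0.396, -1.133, 0.165], 'gripper_width': 0.045, 'gripper_force': 52.108}
```

Call:
step_arm --commands '[{"x": 0,"y": 0,"z": 0,"rx": 0,"ry": 0,"rz": 2,"hand": 0.03},{"x": 0,"y": 0,"z": 0.0001,"rx": 0,"ry": 0,"rz": 2,"hand": 0.03},{"x": 0,"y": 0,"z": 0,"rx": 0,"ry": 0,"rz": 2,"hand": 0.03},{"x": 0,"y": 0,"z": 0,"rx": 0,"ry": 0,"rz": 2,"hand": 0.03}]'

```text
t: 20.25
tool_pos: [0.6482, -0.1606, 0.1309]
eef_rot: [180.0, -0.1, 7.2]
wrist_force: [6.7, 2.2, -2.6]
gripper_width: 0.0453
gripper_force: 52.1
```

```bash
python3 st.py
```

```text
{'t': 20.25, 'joints': [-16.529, 34.797, 94.181, 0.028, 50.874, 66.234], 'tool_pos': [0.648, -0.161, 0.131], 'eef_rot': [179.96, -0.144, 7.219], 'wrist_force': [6.693, 2.234, -2.569], 'torque': [0.23, -1.065, 0.159], 'gripper_width': 0.045, 'gripper_force': 52.128}
```

Call:
step_arm --commands '[{"x": 0,"y": 0,"z": 0,"rx": 0,"ry": 0,"rz": 2,"hand": 0.03},{"x": 0,"y": 0,"z": 0.0001,"rx": 0,"ry": 0,"rz": 2,"hand": 0.03},{"x": 0,"y": 0,"z": 0,"rx": 0,"ry": 0,"rz": 2,"hand": 0.03}]'

```text
t: 20.5
tool_pos: [0.6481, -0.1606, 0.1308]
eef_rot: [180.0, -0.1, 1.2]
wrist_force: [7.2, 1.7, -1.2]
gripper_width: 0.0454
gripper_force: 52.2
```

```bash
python3 st.py
```

```text
{'t': 20.5, 'joints': [-16.531, 34.803, 94.185, 0.025, 50.864, 72.232], 'tool_pos': [0.648, -0.161, 0.131], 'eef_rot': [179.974, -0.147, 1.221], 'wrist_force': [7.161, 1.716, -1.204], 'torque': [0.133, -1.072, 0.229], 'gripper_width': 0.045, 'gripper_force': 52.195}
```

Call:
step_arm --commands '[{"x": 0,"y": 0,"z": 0,"rx": 0,"ry": 0,"rz": 2,"hand": 0.03},{"x": 0,"y": 0,"z": 0,"rx": 0,"ry": 0,"rz": 0,"hand": 0.03}]'

```text
t: 20.67
tool_pos: [0.6482, -0.1607, 0.1308]
eef_rot: [180.0, -0.1, -0.8]
wrist_force: [6.9, 1.9, -1.6]
gripper_width: 0.0452
gripper_force: 52.7
```

```bash
python3 st.py
```

```text
{'t': 20.667, 'joints': [-16.533, 34.804, 94.185, 0.023, 50.862, 74.279], 'tool_pos': [0.648, -0.161, 0.131], 'eef_rot': [179.977, -0.148, -0.827], 'wrist_force': [6.886, 1.865, -1.609], 'torque': [0.149, -1.072, -0.095], 'gripper_width': 0.045, 'gripper_force': 52.654}
```

Call:
step_arm --commands '[{"x": 0,"y": 0,"z": 0,"rx": 0,"ry": 0,"rz": 1.5,"hand": 0.03},{"x": 0,"y": 0,"z": 0,"rx": 0,"ry": 0,"rz": 1.5,"hand": 0.03}]'

```text
t: 20.83
tool_pos: [0.6481, -0.1607, 0.1308]
eef_rot: [180.0, -0.1, -3.7]
wrist_force: [7.1, 1.7, -1.7]
gripper_width: 0.0451
gripper_force: 50.9
```

```bash
python3 st.py
```

```text
{'t': 20.833, 'joints': [-16.532, 34.806, 94.185, 0.015, 50.86, 77.187], 'tool_pos': [0.648, -0.161, 0.131], 'eef_rot': [179.978, -0.147, -3.728], 'wrist_force': [7.086, 1.74, -1.734], 'torque': [0.154, -1.059, 1.401], 'gripper_width': 0.045, 'gripper_force': 50.876}
```

Call:
step_arm --commands '[{"x": 0,"y": 0,"z": 0,"rx": 0,"ry": 0,"rz": 1.5,"hand": 0.03},{"x": 0,"y": 0,"z": 0,"rx": 0,"ry": 0,"rz": 1.5,"hand": 0.03}]'

```text
t: 21.0
tool_pos: [0.6472, -0.1606, 0.1307]
eef_rot: [180.0, -0.0, -6.6]
wrist_force: [3.0, 1.6, 5.8]
gripper_width: 0.0449
gripper_force: 60.3
```

```bash
python3 st.py
```

```text
{'t': 21.0, 'joints': [-16.525, 34.791, 94.222, -0.041, 50.946, 80.132], 'tool_pos': [0.647, -0.161, 0.131], 'eef_rot': [179.962, -0.034, -6.632], 'wrist_force': [3.013, 1.612, 5.792], 'torque': [0.153, -0.309, 2.632], 'gripper_width': 0.045, 'gripper_force': 60.331}
```

The torque jumped from 0.15 to 2.6 N m, so the nut is bottomed hard, with contact near yaw -2.5°. I'll hold briefly, then back off to yaw ≈ 87°.

Call:
step_arm --commands '[{"x": 0,"y": 0,"z": 0,"rx": 0,"ry": 0,"rz": 0,"hand": 0.03},{"x": 0,"y": 0,"z": 0,"rx": 0,"ry": 0,"rz": 0,"hand": 0.03},{"x": 0,"y": 0,"z": 0,"rx": 0,"ry": 0,"rz": -2,"hand": 0.03},{"x": 0,"y": 0,"z": 0,"rx": 0,"ry": 0,"rz": -2,"hand": 0.03},{"x": 0,"y": 0,"z": 0,"rx": 0,"ry": 0,"rz": -2,"hand": 0.03}]'

```text
t: 21.42
tool_pos: [0.6472, -0.1606, 0.1307]
eef_rot: [-180.0, -0.0, -0.6]
wrist_force: [2.1, 2.1, 5.2]
gripper_width: 0.045
gripper_force: 53.4
```

```bash
python3 st.py
```

```text
{'t': 21.417, 'joints': [-16.56, 34.787, 94.229, 0.036, 50.941, 74.038], 'tool_pos': [0.647, -0.161, 0.131], 'eef_rot': [-179.985, -0.049, -0.621], 'wrist_force': [2.059, 2.113, 5.195], 'torque': [0.139, -0.01, -0.182], 'gripper_width': 0.045, 'gripper_force': 53.355}
```

Call:
step_arm --commands '[{"x": 0,"y": 0,"z": -0.0001,"rx": 0,"ry": 0,"rz": -6,"hand": 0.03},{"x": 0,"y": 0,"z": 0,"rx": 0,"ry": 0,"rz": -6,"hand": 0.03},{"x": 0,"y": 0,"z": -0.0001,"rx": 0,"ry": 0,"rz": -6,"hand": 0.03},{"x": 0,"y": 0,"z": 0,"rx": 0,"ry": 0,"rz": -6,"hand": 0.03},{"x": 0,"y": 0,"z": -0.0001,"rx": 0,"ry": 0,"rz": -6,"hand": 0.03},{"x": 0,"y": 0,"z": -0.0001,"rx": 0,"ry": 0,"rz": -6,"hand": 0.03},{"x": 0,"y": 0,"z": 0,"rx": 0,"ry": 0,"rz": -6,"hand": 0.03},{"x": 0,"y": 0,"z": -0.0001,"rx": 0,"ry": 0,"rz": -6,"hand": 0.03}]'

```text
t: 22.08
tool_pos: [0.6473, -0.1609, 0.1313]
eef_rot: [179.9, -0.0, 47.6]
wrist_force: [2.6, -0.3, 3.0]
gripper_width: 0.0453
gripper_force: 53.1
```

Call:
step_arm --commands '[{"x": 0,"y": 0,"z": -0.0001,"rx": 0,"ry": 0,"rz": -6,"hand": 0.03},{"x": 0,"y": 0,"z": 0,"rx": 0,"ry": 0,"rz": -6,"hand": 0.03},{"x": 0,"y": 0,"z": -0.0001,"rx": 0,"ry": 0,"rz": -6,"hand": 0.03},{"x": 0,"y": 0,"z": 0,"rx": 0,"ry": 0,"rz": -6,"hand": 0.03},{"x": 0,"y": 0,"z": -0.0001,"rx": 0,"ry": 0,"rz": -6,"hand": 0.03},{"x": 0,"y": 0,"z": 0,"rx": 0,"ry": 0,"rz": -5,"hand": 0.03},{"x": 0,"y": 0,"z": 0,"rx": 0,"ry": 0,"rz": -3,"hand": 0.03},{"x": 0,"y": 0,"z": 0,"rx": 0,"ry": 0,"rz": -1.5,"hand": 0.03}]'

```text
t: 22.75
tool_pos: [0.6475, -0.1609, 0.1316]
eef_rot: [179.9, -0.0, 87.0]
wrist_force: [2.0, 0.1, 3.8]
gripper_width: 0.045
gripper_force: 53.1
```

Call:
step_arm --commands '[{"x": 0,"y": 0,"z": 0,"rx": 0,"ry": 0,"rz": 0,"hand": 0.03},{"x": 0,"y": 0,"z": 0,"rx": 0,"ry": 0,"rz": 0,"hand": 0.03},{"x": 0,"y": 0,"z": 0,"rx": 0,"ry": 0,"rz": 0,"hand": 0.03},{"x": 0,"y": 0,"z": 0,"rx": 0,"ry": 0,"rz": 0,"hand": 0.03}]'

```text
t: 23.08
tool_pos: [0.6475, -0.1609, 0.1316]
eef_rot: [179.9, 0.0, 86.8]
wrist_force: [4.5, -1.0, 5.6]
gripper_width: 0.0454
gripper_force: 53.7
```

```bash
python3 st.py; python3 - <<'E'
from h import *
grab('side','side5');grab('top','top5')
b=cv2.imread('pics/side5.png')
def g(i,x,y,w,h,s):return cv2.resize(i[y:y+h,x:x+w],None,fx=s,fy=s,interpolation=cv2.INTER_CUBIC)
cv2.imwrite('pics/c9.png',np.hstack([g(b,300,200,100,120,4),g(b,210,110,100,120,4)]))
E
```

```text
{'t': 23.083, 'joints': [-16.56, 34.739, 94.18, 0.0, 50.997, -13.317], 'tool_pos': [0.647, -0.161, 0.132], 'eef_rot': [179.918, 0.019, 86.757], 'wrist_force': [4.534, -1.026, 5.576], 'torque': [-0.331, -0.846, 0.14], 'gripper_width': 0.045, 'gripper_force': 53.716}
```

View pics/c9.png

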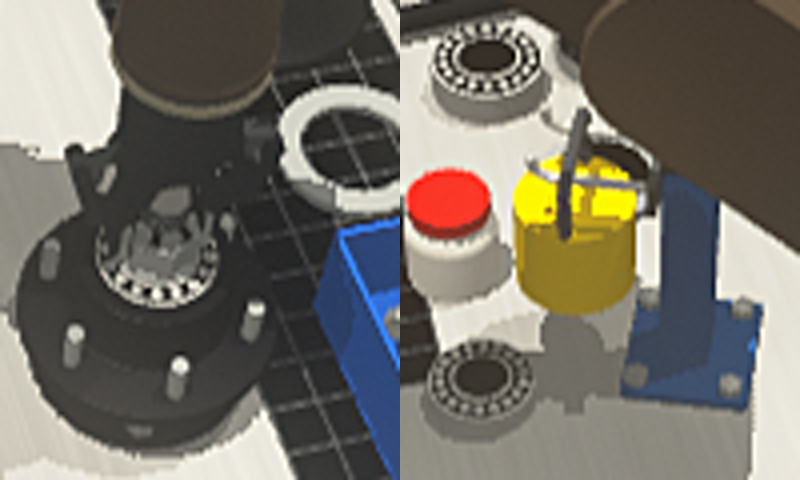

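The gripper holds the nut's flats with about 53 N and nothing is moving. The cover still hangs upright on both prongs and the parts visible in the crop haven't shifted, so I'm handing in.

```bash
python3 -c "
from rig import manip
print(manip.hand_in())"
```

```text
the job is handed in; nothing more can be done
None
```

The job is handed in, with no verdict returned: the cover hangs on both prongs, and the nut was bottomed (torque rose to 2.6 N m), backed off about 90° by the wrist angle, and is still gripped at about 53 N.

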